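# Turn the test plate to face the light box and hold its mirror lid at 45 degrees

### The arm

A 6-joint arm with a two-finger parallel gripper is mounted at the origin on the work surface. World frame = base frame: x ahead of the robot, y to its left, z up, the work surface at z = 0. Lengths are in mm, angles in rad, forces in N, time in s.
With the tool pointing down it reaches from about 350 to 975 mm from the base axis. Payload 7.1 kg.
Tool frame: the origin (TCP) lies between the finger pads; the fingertips stand 8 mm ahead of it and the grasp point (between the pads) lies 11 mm behind it; x points along the fingers, y is the direction in which the jaws open and shut, and the axes are right-handed (so a half turn about x gives the same grasp; the last joint's range is limited). The gripper opens to 88 mm and grips with 3 to 60 N. Pads are 20 mm wide; open, the fingers measure 115 mm over their backs; the gripper's body (75 mm by 178 mm) begins 61 mm behind the grasp point.
Start: joints at [-1.212, 0.423, 1.63, -0, 1.089, -0.019], TCP at [230.564, -580.9, 230.675] pointing down, gripper open.
Joint ranges: [-3, 3], [-0.9, 2.11], [0.09, 2.58], [-1.31, 4.45], [0.11, 2.69], [-2.54, 2.54]. Speed limits (rad/s): [2.39, 2.39, 3.01, 3.14, 3.14, 3.14].

### API

Orientations are given as a rotation vector (axis times angle).
In Python, from workcell import ctrl gives the robot as it stands.
- The arm moves only by the tool apply_moves, never from a script. Its argument "increments" is a list of rows, each an object with "gripper": the opening in per cent of the stroke, from 0 (shut) to 100 (fully open); "delta_pos": the shift along the tool's x, y, z in cm, a list of three; "dr": the turn, a rotation vector about the tool's x, y, z in rad, a list of three. In form: [{"gripper": gripper, "delta_pos": [dx, dy, dz], "dr": [ax, ay, az]}, ...]. A call has exactly 5 rows; each row shifts and turns the commanded pose from where the row before left it, along the tool's axes as they then stand; what a row does not reach is not made up. A row lasts 1/12 s, in which the tool goes at most 41.7 mm and 7.16 degrees, less where a joint would pass 70% of its speed; a pose out of reach is approached as far as the arm can. A call with a gripper value outside its range is refused whole. The fingers move at their own pace and stop on an object; the grip force is fixed at half the most. Time passes only in rows, so rows that do not move let the fingers close, or fill a call up. It gives the time, the measured TCP pose, the force and the opening at its end, in the units of the state.
- ctrl.get_obs(): the state, without advancing time (a new reading comes with each control period).
- ctrl.get_image(name): name is "scene" or "top"; returns a dict with "img" (420x560x3 uint8, red, green, blue), "range_z" (420x560 float32, mm along the optical axis (not along the pixel's ray), 0 where there is no reading), "mtx" (3x3 intrinsics, pixels), "rvec" (rotation vector, rad) and "tvec" (3), from world to camera coordinates, as OpenCV has them. Camera axes: x right, y down, z forward; pixel columns grow to the right and rows downward; lengths in mm; the calibration is good to about 2 mm. A picture is of the moment at which its call begins.
- ctrl.close_job(): hands the job in, once; it reports no verdict.
The state is a dict: "t": time; "qpos": joint angles; "qvel": joint speeds; "joint_torque": joint torques, N m; "ee_pos": TCP position; "orientation": TCP orientation; "ft_force": force on the tool from outside, world axes, zero at the start; "moment": the same for the moment, N m; "width": finger opening in mm.
Only numpy, scipy, OpenCV 4.12 (cv2) and the standard library are available. Lean on these libraries where they do the work, as an engineer would, in place of code of your own. Each camera call takes 0.05 s, during which the arm holds its last target. There are 200 camera calls.

### The job

The test plate stands in the slotted block with its raised ring turned away from the light box: lift it out, turn it round so that the ring faces the light box, stand it upright and fully home in the slot again and let go of it. Then raise the light box's mirror lid by its bow handle to 45 degrees from shut (give or take 5), and finish while still gripping and holding it there for the picture: it falls shut if let go, and your program ends with the lid in hand. Leave the other things where they are.

Things in the scene. Friction and masses are not known exactly. Their poses are not given: they have to be found in the camera images.
- light_box: white open-topped box, fixed to the table, 160 mm (its x) by 200 mm (its y) by 60 mm high, 6 mm walls, lens inside; origin at the centre of its underside. Its +x is the hinge side of its lid; its -x side faces the slotted block
- lid (a joint): angle of the light box's lid, rad: 0 shut, grows as it opens, stop at 1.3; 45 degrees is 0.785. Lid: white plate 164 x 200 x 8 mm with a mirror underneath, 0.3 to 0.55 kg, its underside resting on the box rim 60 mm above the table when shut. It swings up about a horizontal hinge along the box's y axis. No latch, spring or appreciable friction: it falls shut from any angle if let go
- lid_hinge (a point): point on the hinge line, mid-length, 60 mm above the table, 80 mm to +x of the light box's origin; x, y, z axes turn with the lid (when shut they equal the box's). In this frame the middle of the handle bar is at x -140, y 0, z +43 mm
- lid_bar (a point): middle of the lid's steel bow handle: a round bar 10 mm in diameter along the box's y axis, 110 mm between the centres of its two 10 mm posts, bar centre 35 mm above the lid's top face (103 mm above the table when shut), 24 mm in from the lid's free edge. A parallel gripper pointing down can pinch it across, and the bar turns between the pads as the lid swings
- rest: slotted aluminium block fixed to the table, 50 mm (its x) by 110 mm (its y) by 65 mm high; origin at the centre of its underside; +x points toward the light box (within about 5 degrees). In its top, centred, an upright slot 9 mm wide (x) by 85 mm long (y), 25 mm deep, the top 5 mm widened by 45 degree chamfers on all four sides, so its floor is 40 mm above the table
- plate: flat aluminium plate, 6 mm thick (its x), 80 mm wide (its y), 110 mm high (its z), 0.13 to 0.2 kg, standing on edge in the block's slot with its lowest 25 mm in it, top edge 150 mm above the table when fully home. Origin at the centre of its bottom edge. On its +x face is a raised round boss ('the ring': light rim round a dark disc) 40 mm across and 3 mm high, its centre 50 mm above the bottom edge; the other face is plain. At the start the ring faces away from the light box
- ring_face (a point): centre of the ring's outer face, 6 mm from the plate's mid-plane; its axes are those of the plate
- ring_gauge: thick steel ring, 56 mm across, 18 mm high, lying between slotted block and light box; origin at the centre of its underside. Bystander
- v_block: dark steel V-block, 50 x 40 x 32 mm; origin at the centre of its underside. Bystander
- wipe_bottle: small white bottle, 44 mm across, 110 mm high; origin at the centre of its underside. Bystander
- loupe: black magnifier, 42 mm across, 40 mm high; origin at the centre of its underside. Bystander
- screwdriver: small screwdriver, 160 mm long, lying down; its x axis points from handle to blade. Bystander
- gauge_block: steel block 35 x 30 x 25 mm; origin at the centre of its underside. Bystander
Not all that is in view belongs to the job. There is more than one size of the plate; the job needs the middle-sized.

How it is judged (in metres and radians):
On the way, in this order (a step that is already met when the one before it is completed fails the run):
1. the plate is lifted clear of the slot (z of plate in the frame of rest above 0.068 m), for 0.1 s.
2. the plate stands fully home in the slot, ring facing the light box, let go, lid still shut (x of ring_face in the frame of rest above 0 m and z of plate in the frame of rest between 0.036 and 0.044 m and horizontal distance between plate and rest below 0.006 m and angle between plate's own z axis and vertical below 0.2 rad and contact force between the fingers and plate below 0.05 N and value of joint lid below 0.1 rad), for 0.2 s.
3. the lid is raised (value of joint lid above 0.5 rad), for 0.1 s.
At the end, for the whole second after the job is handed in: The lid stands at 45 degrees within 5, still, gripped by the fingers (over 1 N) and held by them alone; the plate stands let go in the slot, ring toward the light box, its bottom within 4 mm of the slot floor, its middle within 6 mm of the block's, leaning under 0.2 rad (value of joint lid between 0.698 and 0.873 rad and velocity of joint lid between -0.1 and 0.1 rad/s and contact force between the fingers and lid above 1 N and contact force between the fingers and plate below 0.05 N and x of ring_face in the frame of rest above 0 m and z of plate in the frame of rest between 0.036 and 0.044 m and horizontal distance between plate and rest below 0.006 m and angle between plate's own z axis and vertical below 0.2 rad); the arm keeps its last pose, push and grip.
It fails at once if a bystander is moved more than 30 mm (distance of any of ring_gauge, v_block, wipe_bottle, loupe, screwdriver, gauge_block from where it was at the start of the episode above 0.03 m).
It fails at once if the plate is tipped over (angle between plate's own z axis and vertical above 0.9 rad).
It also fails if it takes over 64 s, if anything falls off the work surface, if the arm or the gripper's body presses on something with over 40 N, if the wrist force passes 120 N, or if a joint passes its speed limit or range.

## Working session

There is one attempt and no reset: what is moved stays moved. The work goes in short steps, Python scripts to look and compute and a tool call to move; the robot and the scene stay as the last step left them, time stands still between calls to the robot, and variables do not carry over. Pictures are saved under pics/ and viewed, about 8 in all and at most 12, crops included, and the job is handed in when it is done.

Besides the shell and the picture viewer there is one more tool, called after "Request:" as name(argument=value, ...), one argument or row to a line, values as JSON. apply_moves: Moves the arm, as the interface text tells. Its arguments: {"type":"object","properties":{"increments":{"type":"array","items":{"type":"object","properties":{"gripper":{"type":"number"},"delta_pos":{"type":"array","items":{"type":"number"}},"dr":{"type":"array","items":{"type":"number"}}}}}},"required":["increments"]}

```bash
ls; mkdir -p pics; cat > h.py <<'E'
import numpy as np, cv2
from workcell import ctrl
from scipy.spatial.transform import Rotation as R
def grab(name,tag):
    d=ctrl.get_image(name); np.savez(f'pics/{tag}.npz',**d); cv2.imwrite(f'pics/{tag}.png',d['img'][:,:,::-1]); return d
def cloud(d):
    z=d['range_z'].astype(float); v,u=np.mgrid[:z.shape[0],:z.shape[1]]; K=d['mtx']
    p=np.stack([(u-K[0,2])/K[0,0]*z,(v-K[1,2])/K[1,1]*z,z],-1)
    Rm=cv2.Rodrigues(np.array(d['rvec'],float))[0]
    w=(p-np.array(d['tvec']).ravel())@Rm; w[z==0]=np.nan; return w
E
python3 - <<'E'
from h import *
o=ctrl.get_obs(); print(o)
a=grab('scene','s0')['img'];b=grab('top','t0')['img']
for n in 's0','t0':
    d=np.load(f'pics/{n}.npz'); print(n,d['mtx'],d['rvec'],d['tvec'])
E
```

```text
pics
{'t': 0.0, 'qpos': array([-1.21203117e+00,  4.23825770e-01,  1.63068970e+00,  1.00790246e-05,
        1.08860714e+00, -1.90138169e-02]), 'qvel': array([ 5.95066348e-05, -1.54023190e-03, -7.91751648e-04, -1.45554597e-03,
        9.00827857e-04, -1.83588097e-04]), 'joint_torque': array([ 1.77405022e-03, -5.44616890e+01, -2.73658437e+01,  6.45376160e-02,
        2.26931105e-02, -1.31226798e-04]), 'ee_pos': array([ 230.36154756, -580.40837721,  229.9112215 ]), 'orientation': array([ 2.01514798,  0.38682553, -2.01566066]), 'ft_force': array([-0.19400849, -0.03079122, -0.25743028]), 'moment': array([ 0.01036947,  0.0547009 , -0.04820832]), 'width': 87.61957405886386}
s0 [[380.87343327   0.         277.90284259]
 [  0.         380.87343327 207.1099623 ]
 [  0.           0.           1.        ]] [ 2.20984533  1.16877192 -0.40578672] [-355.17906495 -311.91467411 1096.0436962 ]
t0 [[541.13294956   0.         277.17778769]
 [  0.         541.13294956 210.81945493]
 [  0.           0.           1.        ]] [ 2.00568252 -2.18823615  0.24976814] [ 46.97165412 606.54313639 931.70594101]
```

View pics/s0.png

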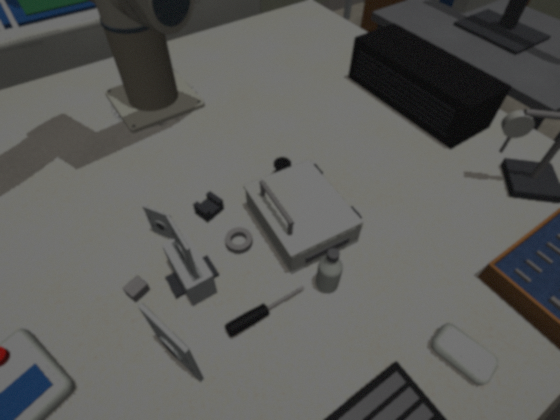

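View pics/t0.png

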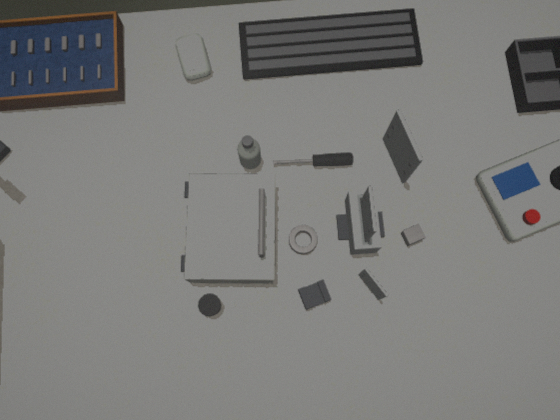

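The scene view shows the slotted block with the plate at (190,270), the lid bar at (275,205), and the decoy plates at (165,225) and (170,345). In the top view the block is at about (363,222), the lid bar at (262,222), and the ring gauge at (303,240).

```bash
python3 - <<'E'
from h import *
d=np.load('pics/t0.npz');w=cloud(d); s=np.load('pics/s0.npz');ws=cloud(s)
for n,u,v in [('lid',220,225),('bar',262,222),('rest L',349,235),('plate top',372,210),('gauge',303,227),('vb',315,295),('bottle',248,142),('table',330,330),('lidcorner',188,175),('lc2',275,281),('bigp',402,147),('smallp',372,285)]: print(n,w[v,u].round(1))
# points by height near rest
c=w[:,:,:].reshape(-1,3); 
for lo,hi in [(142,156),(60,70)]:
    m=(c[:,2]>lo)&(c[:,2]<hi)
    print(lo,m.sum()); uv=np.argwhere(m.reshape(420,560)); print(uv.min(0),uv.max(0)) if m.any() else 0
a=cv2.resize(d['img'][150:300,240:440],None,fx=4,fy=4,interpolation=cv2.INTER_CUBIC)
b=cv2.resize(s['img'][190:310,120:240],None,fx=5,fy=5,interpolation=cv2.INTER_CUBIC)
cv2.imwrite('pics/t1.png',cv2.convertScaleAbs(a[:,:,::-1],alpha=1.4));cv2.imwrite('pics/s1.png',cv2.convertScaleAbs(b[:,:,::-1],alpha=1.4))
E
```

```text
lid [591.1 101.5  70.1]
bar [581.8  23.2 107.1]
rest L [ 561.2 -141.    16.5]
plate top [ 577.  -165.9  149.6]
gauge [584.1 -53.7  19.9]
vb [452.1 -63.4  20.3]
bottle [733.4  36.8 109.6]
table [386.  -86.4  -0.8]
lidcorner [714.8 166.2   1.8]
lc2 [486.8   9.3   1.4]
bigp [ 704.8 -247.9   91.9]
smallp [ 459.4 -168.    45.4]
142 306
[110 368] [231 421]
60 6691
[126 181] [297 412]
```

View pics/t1.png

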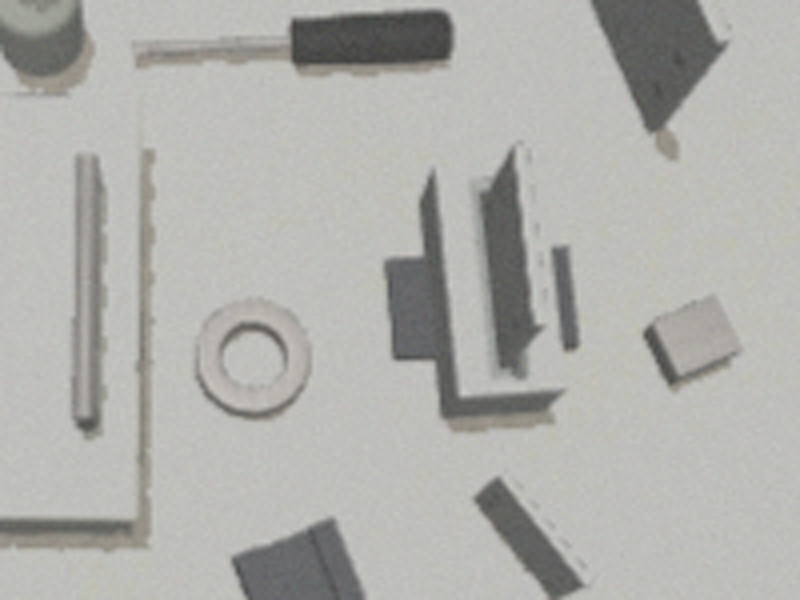

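View pics/s1.png

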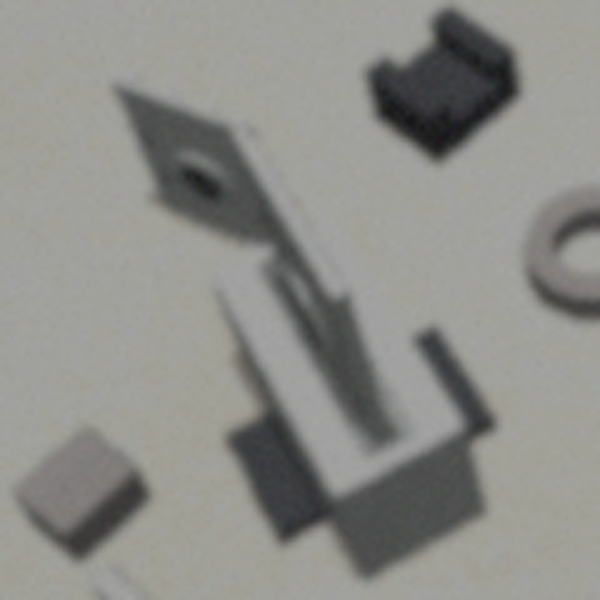

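The crops show the plate's top edge running from (518,148) to (535,325) in the top crop. Its ring faces −y world, away from the box, and the slot is visible on both sides. Next I'll measure precise poses by fitting rectangles.

```bash
cat >> h.py <<'E'
def rect(w,x,y,z,pr=1):
    c=w.reshape(-1,3); c=c[~np.isnan(c[:,0])]
    m=(c[:,0]>x[0])&(c[:,0]<x[1])&(c[:,1]>y[0])&(c[:,1]<y[1])&(c[:,2]>z[0])&(c[:,2]<z[1]); q=c[m]
    if len(q)<4: return print('few',len(q))
    r=cv2.minAreaRect(q[:,:2].astype(np.float32))
    mu=q.mean(0); ev,V=np.linalg.eigh(np.cov(q[:,:2].T)); a=np.degrees(np.arctan2(V[1,1],V[0,1]))
    print(len(q),'mean',mu.round(1),'rect c',np.round(r[0],1),'size',np.round(r[1],1),'ang',round(r[2],1),'pca',round(a,1)); return q
E
python3 - <<'E'
from h import *
for n in 't0','s0':
    w=cloud(np.load(f'pics/{n}.npz')); print(n)
    print('plate');rect(w,(480,680),(-230,-100),(144,156))
    print('plate face');rect(w,(480,680),(-230,-100),(80,140))
    print('rest');rect(w,(480,680),(-230,-80),(61,69))
    print('bar');rect(w,(500,680),(-20,60),(98,112))
    print('lid');rect(w,(440,740),(-40,240),(64,73))
    print('gauge');rect(w,(520,620),(-90,-20),(14,24))
    print('screw');rect(w,(620,720),(-200,0),(8,40))
    print('bottle');rect(w,(680,780),(0,80),(80,120))
    print('gb');rect(w,(520,600),(-260,-205),(18,30))
    print('vb');rect(w,(420,500),(-110,-30),(15,40))
    print('small');rect(w,(420,520),(-200,-120),(30,140))
    print('loupe');rect(w,(420,480),(70,150),(30,50))
E
```

```text
t0
plate
191 mean [ 579.9 -166.1  150.7] rect c [ 580.3 -166.4] size [ 6.6 79.2] ang 89.0 pca 179.2
plate face
302 mean [ 571.8 -163.3  109.9] rect c [ 551.1 -163.4] size [ 11.9 140.1] ang 84.5 pca 177.4
rest
949 mean [ 574.4 -161.8   65.8] rect c [ 558.2 -166.3] size [ 50.9 155.6] ang 89.2 pca -176.9
bar
359 mean [584.6  24.2 108.2] rect c [584.2  24.3] size [ 10.  120.3] ang 84.5 pca 174.7
lid
8940 mean [588.2  85.   69.4] rect c [616.9  83. ] size [171.1 254. ] ang 84.5 pca 173.6
gauge
436 mean [561.5 -51.5  19.1] rect c [562.  -51.5] size [53.8 54.2] ang 41.5 pca 128.7
screw
420 mean [ 708.9 -119.9   22.3] rect c [ 706.7 -104.3] size [165.1  91.8] ang 52.9 pca 77.9
bottle
218 mean [733.3  37.9  98.7] rect c [734.3  37.5] size [26.2 28.9] ang 23.7 pca 85.9
gb
125 mean [ 549.5 -252.6   25.5] rect c [ 548.7 -251.5] size [31.8 16.6] ang 0.0 pca -173.4
vb
599 mean [453.9 -62.5  26.5] rect c [454.3 -62.5] size [40.3 50.6] ang 15.9 pca 106.3
small
291 mean [ 460.9 -168.    67.3] rect c [ 461.6 -169. ] size [61.4  5.7] ang 32.2 pca -147.9
loupe
388 mean [450.7 132.1  41.7] rect c [451.2 
[... 483 characters left out ...]
17.5  77.3] size [166.2 254.5] ang 84.8 pca 168.6
gauge
317 mean [564.4 -54.9  16. ] rect c [564.6 -54.5] size [52.8 54.2] ang 61.1 pca 145.5
screw
689 mean [ 670.6 -112.6   23.3] rect c [670.6 -97.7] size [ 99.3 194.4] ang 0.3 pca 88.8
bottle
237 mean [740.9  32.2  98.2] rect c [739.7  34. ] size [24. 23.] ang 81.0 pca -135.1
gb
89 mean [ 553.4 -254.4   22.6] rect c [ 550.8 -253.1] size [12.9 29.8] ang 89.8 pca -171.4
vb
398 mean [457.7 -65.4  24. ] rect c [455.3 -65.5] size [41.4 50.5] ang 17.3 pca 108.3
small
386 mean [ 461.5 -175.1   60.6] rect c [ 461.9 -174.2] size [62.   8.5] ang 32.0 pca -148.0
loupe
190 mean [453.  128.6  37.4] rect c [452.  129.1] size [39.8 41.2] ang 3.6 pca 109.8
```

```bash
cat >> h.py <<'E'
def st():
    o=ctrl.get_obs(); M=R.from_rotvec(o['orientation']).as_matrix()
    print('t',round(o['t'],2),'tcp',o['ee_pos'].round(1),'q6',round(o['qpos'][5],3),'F',o['ft_force'].round(1),'M',o['moment'].round(2),'w',round(o['width'],1)); print(M.round(4)); return o,M
def rel(p,yaw):
    "tool-frame shift (cm) to world p and dr about tool to jaw y-axis along yaw(deg), tool down"
    o,M=st(); c,s=np.cos(np.radians(yaw)),np.sin(np.radians(yaw))
    T=np.array([[0,c,0],[0,s,0],[-1,0,0]],float); T[:,2]=np.cross(T[:,0],T[:,1])
    print('shift cm',(M.T@(np.array(p)-o['ee_pos'])/10).round(3),'dr',R.from_matrix(M.T@T).as_rotvec().round(4))
E
python3 - <<'E'
from h import *
rel([581,-167.8,230],89.2); rel([581,-167.8,230],-90.8)
E
```

```text
t 0.1 tcp [ 230.4 -580.5  230. ] q6 -0.019 F [ 0.4 -0.2  0.2] M [ 0.03 -0.04 -0.02] w 87.5
[[-4.000e-04  3.689e-01 -9.295e-01]
 [ 1.200e-03 -9.295e-01 -3.689e-01]
 [-1.000e+00 -1.300e-03 -0.000e+00]]
shift cm [ 3.6000e-02 -2.5426e+01 -4.7809e+01] dr [-2.7499e+00 -1.8000e-03  3.0000e-04]
t 0.1 tcp [ 230.4 -580.5  230. ] q6 -0.019 F [ 0.4 -0.2  0.2] M [ 0.03 -0.04 -0.02] w 87.5
[[-4.000e-04  3.689e-01 -9.295e-01]
 [ 1.200e-03 -9.295e-01 -3.689e-01]
 [-1.000e+00 -1.300e-03 -0.000e+00]]
shift cm [ 3.6000e-02 -2.5426e+01 -4.7809e+01] dr [3.917e-01 2.000e-04 1.300e-03]
```

Request:
apply_moves(
  increments=[
    {"gripper": 60,"delta_pos": [0,-1.7,-3.19],"dr": [0,0,0]},
    {"gripper": 60,"delta_pos": [0,-1.7,-3.19],"dr": [0,0,0]},
    {"gripper": 60,"delta_pos": [0,-1.7,-3.19],"dr": [0,0,0]},
    {"gripper": 60,"delta_pos": [0,-1.7,-3.19],"dr": [0,0,0]},
    {"gripper": 60,"delta_pos": [0,-1.7,-3.19],"dr": [0,0,0]},
  ],
)

```text
t: 0.52
ee_pos: [348.1, -441.5, 230.4]
orientation: [2.015, 0.385, -2.016]
ft_force: [0.2, -0.4, -0.0]
width: 57.9
```

Request:
apply_moves(
  increments=[
    {"gripper": 60,"delta_pos": [0,-1.7,-3.19],"dr": [0,0,0]},
    {"gripper": 60,"delta_pos": [0,-1.7,-3.19],"dr": [0,0,0]},
    {"gripper": 60,"delta_pos": [0,-1.7,-3.19],"dr": [0,0,0]},
    {"gripper": 60,"delta_pos": [0,-1.7,-3.19],"dr": [0,0,0]},
    {"gripper": 60,"delta_pos": [0,-1.7,-3.19],"dr": [0,0,0]},
  ],
)

```text
t: 0.93
ee_pos: [465.1, -303.6, 230.5]
orientation: [2.015, 0.385, -2.015]
ft_force: [1.4, -0.7, 0.6]
width: 52.8
```

Request:
apply_moves(
  increments=[
    {"gripper": 60,"delta_pos": [0,-1.7,-3.19],"dr": [0,0,0]},
    {"gripper": 60,"delta_pos": [0,-1.7,-3.19],"dr": [0,0,0]},
    {"gripper": 60,"delta_pos": [0,-1.7,-3.19],"dr": [0,0,0]},
    {"gripper": 60,"delta_pos": [0,-1.7,-3.19],"dr": [0,0,0]},
    {"gripper": 60,"delta_pos": [0,-1.7,-3.19],"dr": [0,0,0]},
  ],
)

```text
t: 1.35
ee_pos: [581.9, -165.7, 230.4]
orientation: [2.014, 0.386, -2.015]
ft_force: [0.5, -1.5, 0.2]
width: 52.7
```

Request:
apply_moves(
  increments=[
    {"gripper": 60,"delta_pos": [0,0,0],"dr": [0.098,0,0]},
    {"gripper": 60,"delta_pos": [0,0,0],"dr": [0.098,0,0]},
    {"gripper": 60,"delta_pos": [0,0,0],"dr": [0.098,0,0]},
    {"gripper": 60,"delta_pos": [0,0,0],"dr": [0.098,0,0]},
    {"gripper": 60,"delta_pos": [0,0,0],"dr": [0,0,0]},
  ],
)

```text
t: 1.77
ee_pos: [581.1, -167.1, 230.2]
orientation: [-2.212, 0.019, 2.213]
ft_force: [0.3, -0.4, -0.4]
width: 52.7
```

```bash
python3 - <<'E'
from h import *
rel([581,-167.8,130],-90.8)
d=grab('scene','s2');t=grab('top','t2')
for w in (cloud(d),cloud(t)): rect(w,(540,620),(-230,-100),(215,240));rect(w,(500,660),(-220,-110),(144,156))
a=np.hstack([d['img'][150:310,110:260],t['img'][140:300,290:440]])
cv2.imwrite('pics/c2.png',cv2.resize(a,None,fx=2.6,fy=2.6,interpolation=2)[:,:,::-1])
E
```

```text
t 1.77 tcp [ 581.1 -167.1  230.2] q6 1.288 F [ 0.3 -0.4 -0.4] M [ 0.   -0.02 -0.01] w 52.7
[[-8.000e-04 -1.730e-02 -9.998e-01]
 [ 3.000e-04 -9.999e-01  1.730e-02]
 [-1.000e+00 -2.000e-04  8.000e-04]]
shift cm [ 1.0025e+01  7.2000e-02 -2.0000e-03] dr [-0.0033  0.0008  0.0003]
152 mean [ 589.5 -167.3  230.8] rect c [ 583.2 -168.9] size [71.1 23.4] ang 87.1 pca 90.9
161 mean [ 583.9 -169.3  147.9] rect c [ 581.7 -169.1] size [ 6.2 79. ] ang 89.2 pca 179.3
few 0
few 0
```

View pics/c2.png

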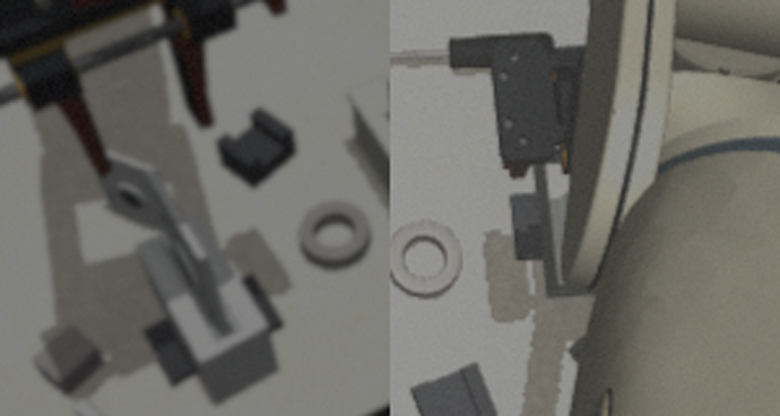

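The scene view shows the two fingers straddling the plate's plane above it, centred to within about 1 mm. The top view is blocked by the arm. Now I'll descend.

Request:
apply_moves(
  increments=[
    {"gripper": 60,"delta_pos": [2.5,0.05,0],"dr": [0,0,0]},
    {"gripper": 60,"delta_pos": [2.5,0,0],"dr": [0,0,0]},
    {"gripper": 60,"delta_pos": [2.5,0,0],"dr": [0,0,0]},
    {"gripper": 60,"delta_pos": [1.5,0,0],"dr": [0,0,0]},
    {"gripper": 60,"delta_pos": [1.0,0,0],"dr": [0,0,0]},
  ],
)

```text
t: 2.28
ee_pos: [580.1, -167.7, 128.5]
orientation: [-2.212, 0.012, 2.218]
ft_force: [-0.6, 0.2, -0.1]
width: 52.7
```

Request:
apply_moves(
  increments=[
    {"gripper": 20,"delta_pos": [0,0,0],"dr": [0,0,0]},
    {"gripper": 20,"delta_pos": [0,0,0],"dr": [0,0,0]},
    {"gripper": 20,"delta_pos": [0,0,0],"dr": [0,0,0]},
    {"gripper": 14,"delta_pos": [0,0,0],"dr": [0,0,0]},
    {"gripper": 14,"delta_pos": [0,0,0],"dr": [0,0,0]},
  ],
)

```text
t: 2.7
ee_pos: [581.9, -168.1, 131.9]
orientation: [-2.217, 0.016, 2.213]
ft_force: [-1.0, -0.1, 0.7]
width: 22.8
```

Request:
apply_moves(
  increments=[
    {"gripper": 0,"delta_pos": [0,0,0],"dr": [0,0,0]},
    {"gripper": 0,"delta_pos": [0,0,0],"dr": [0,0,0]},
    {"gripper": 0,"delta_pos": [0,0,0],"dr": [0,0,0]},
    {"gripper": 0,"delta_pos": [0,0,0],"dr": [0,0,0]},
    {"gripper": 0,"delta_pos": [0,0,0],"dr": [0,0,0]},
  ],
)

```text
t: 3.12
ee_pos: [581.4, -167.9, 131.1]
orientation: [-2.215, 0.016, 2.214]
ft_force: [-1.1, 0.5, 5.4]
width: 5.8
```

```bash
python3 - <<'E'
from h import *
rel([581,-167.8,130],-90.8)
w=cloud(grab('scene','s3'));rect(w,(500,660),(-220,-110),(144,156))
E
```

```text
t 3.12 tcp [ 581.4 -167.9  131.1] q6 1.284 F [-1.1  0.5  5.4] M [0.3  0.16 0.01] w 5.8
[[ 5.000e-04 -1.420e-02 -9.999e-01]
 [-0.000e+00 -9.999e-01  1.420e-02]
 [-1.000e+00  0.000e+00 -5.000e-04]]
shift cm [ 0.111 -0.005  0.045] dr [-0.0002 -0.0005 -0.    ]
155 mean [ 596.8 -170.   149. ] rect c [ 596.4 -169. ] size [48.8 23. ] ang 18.2 pca 177.1
```

Request:
apply_moves(
  increments=[
    {"gripper": 0,"delta_pos": [-0.5,0,0],"dr": [0,0,0]},
    {"gripper": 0,"delta_pos": [-1.0,0,0],"dr": [0,0,0]},
    {"gripper": 0,"delta_pos": [-1.5,0,0],"dr": [0,0,0]},
    {"gripper": 0,"delta_pos": [-2.0,0,0],"dr": [0,0,0]},
    {"gripper": 0,"delta_pos": [-2.0,0,0],"dr": [0,0,0]},
  ],
)

```text
t: 3.58
ee_pos: [580.7, -167.8, 201.4]
orientation: [-2.213, 0.015, 2.216]
ft_force: [-1.4, 0.6, -1.6]
width: 5.8
```

Request:
apply_moves(
  increments=[
    {"gripper": 0,"delta_pos": [0,0,0],"dr": [0,0,0]},
    {"gripper": 0,"delta_pos": [0,0,0],"dr": [0,0,0]},
    {"gripper": 0,"delta_pos": [0,0,0],"dr": [0,0,0]},
    {"gripper": 0,"delta_pos": [0,0,0],"dr": [0,0,0]},
    {"gripper": 0,"delta_pos": [0,0,0],"dr": [0,0,0]},
  ],
)

```text
t: 4.0
ee_pos: [580.4, -167.6, 199.3]
orientation: [-2.211, 0.015, 2.217]
ft_force: [-0.2, 0.4, -2.2]
width: 5.9
```

```bash
python3 - <<'E'
from h import *
rel([581,-167.8,130],-90.8)
w=cloud(grab('scene','s4'))
rect(w,(500,660),(-220,-110),(90,190)); rect(w,(500,660),(-220,-110),(210,225)); rect(w,(500,660),(-220,-110),(110,170))
img=np.load('pics/s4.npz')['img']; cv2.imwrite('pics/c4.png',cv2.resize(img[150:310,90:290],None,fx=3.5,fy=3.5,interpolation=2)[:,:,::-1])
E
```

```text
t 4.0 tcp [ 580.4 -167.6  199.3] q6 1.284 F [-0.2  0.4 -2.2] M [ 0.08  0.01 -0.02] w 5.9
[[-2.300e-03 -1.420e-02 -9.999e-01]
 [ 7.000e-04 -9.999e-01  1.420e-02]
 [-1.000e+00 -7.000e-04  2.300e-03]]
shift cm [ 6.93   0.021 -0.073] dr [-0.0002  0.0023  0.0007]
310 mean [ 604.7 -172.3  152.3] rect c [ 580.9 -168.8] size [80.5 15.2] ang 1.0 pca -174.9
215 mean [ 595.  -169.6  216.9] rect c [ 590.6 -170. ] size [57.1 25.1] ang 17.8 pca 177.2
214 mean [ 604.5 -172.4  143.3] rect c [ 581.  -173.1] size [80.3  7.5] ang 3.5 pca -174.5
```

View pics/c4.png

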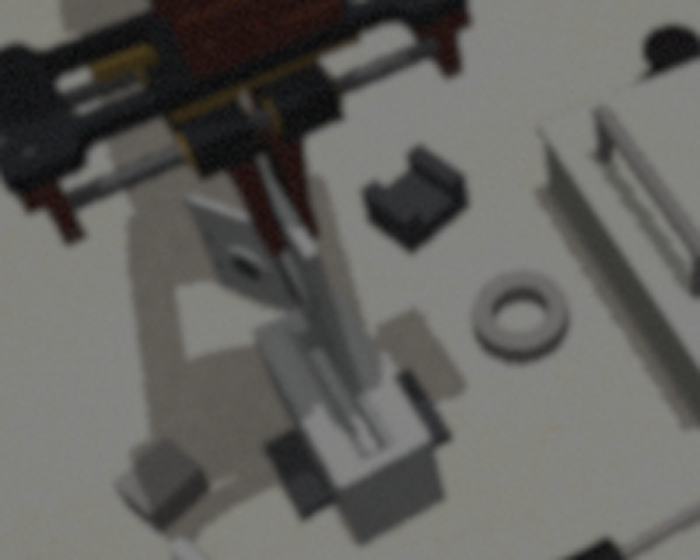

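The plate is out and held upright, with its bottom edge well above the block and nothing disturbed. Now I'll turn it by −π about tool x.

Request:
apply_moves(
  increments=[
    {"gripper": 0,"delta_pos": [0,0,0],"dr": [-0.12,0,0]},
    {"gripper": 0,"delta_pos": [0,0,0],"dr": [-0.12,0,0]},
    {"gripper": 0,"delta_pos": [0,0,0],"dr": [-0.12,0,0]},
    {"gripper": 0,"delta_pos": [0,0,0],"dr": [-0.12,0,0]},
    {"gripper": 0,"delta_pos": [0,0,0],"dr": [-0.12,0,0]},
  ],
)

```text
t: 4.47
ee_pos: [581.0, -167.8, 199.9]
orientation: [1.884, 0.575, -1.886]
ft_force: [-0.1, 0.4, -2.6]
width: 6.2
```

Request:
apply_moves(
  increments=[
    {"gripper": 0,"delta_pos": [0,0,0],"dr": [-0.12,0,0]},
    {"gripper": 0,"delta_pos": [0,0,0],"dr": [-0.12,0,0]},
    {"gripper": 0,"delta_pos": [0,0,0],"dr": [-0.12,0,0]},
    {"gripper": 0,"delta_pos": [0,0,0],"dr": [-0.12,0,0]},
    {"gripper": 0,"delta_pos": [0,0,0],"dr": [-0.12,0,0]},
  ],
)

```text
t: 4.88
ee_pos: [580.9, -167.8, 199.9]
orientation: [1.482, 1.006, -1.484]
ft_force: [-1.1, 0.1, -2.6]
width: 5.7
```

Request:
apply_moves(
  increments=[
    {"gripper": 0,"delta_pos": [0,0,0],"dr": [-0.12,0,0]},
    {"gripper": 0,"delta_pos": [0,0,0],"dr": [-0.12,0,0]},
    {"gripper": 0,"delta_pos": [0,0,0],"dr": [-0.12,0,0]},
    {"gripper": 0,"delta_pos": [0,0,0],"dr": [-0.12,0,0]},
    {"gripper": 0,"delta_pos": [0,0,0],"dr": [-0.12,0,0]},
  ],
)

```text
t: 5.3
ee_pos: [580.9, -167.8, 199.9]
orientation: [1.045, 1.307, -1.045]
ft_force: [-1.1, -0.1, -1.7]
width: 5.6
```

Request:
apply_moves(
  increments=[
    {"gripper": 0,"delta_pos": [0,0,0],"dr": [-0.12,0,0]},
    {"gripper": 0,"delta_pos": [0,0,0],"dr": [-0.12,0,0]},
    {"gripper": 0,"delta_pos": [0,0,0],"dr": [-0.12,0,0]},
    {"gripper": 0,"delta_pos": [0,0,0],"dr": [-0.12,0,0]},
    {"gripper": 0,"delta_pos": [0,0,0],"dr": [-0.12,0,0]},
  ],
)

```text
t: 5.72
ee_pos: [580.9, -167.8, 199.9]
orientation: [0.586, 1.491, -0.587]
ft_force: [0.4, -0.2, -1.9]
width: 5.5
```

Request:
apply_moves(
  increments=[
    {"gripper": 0,"delta_pos": [0,0,0],"dr": [-0.12,0,0]},
    {"gripper": 0,"delta_pos": [0,0,0],"dr": [-0.12,0,0]},
    {"gripper": 0,"delta_pos": [0,0,0],"dr": [-0.12,0,0]},
    {"gripper": 0,"delta_pos": [0,0,0],"dr": [-0.12,0,0]},
    {"gripper": 0,"delta_pos": [0,0,0],"dr": [-0.12,0,0]},
  ],
)

```text
t: 6.13
ee_pos: [580.9, -167.8, 199.9]
orientation: [0.118, 1.569, -0.117]
ft_force: [0.2, 0.5, -1.7]
width: 5.7
```

Request:
apply_moves(
  increments=[
    {"gripper": 0,"delta_pos": [0,0,0],"dr": [-0.12,0,0]},
    {"gripper": 0,"delta_pos": [0,0,0],"dr": [-0.0216,0,0]},
    {"gripper": 0,"delta_pos": [0,0,0],"dr": [0,0,0]},
    {"gripper": 0,"delta_pos": [0,0,0],"dr": [0,0,0]},
    {"gripper": 0,"delta_pos": [0,0,0],"dr": [0,0,0]},
  ],
)

```text
t: 6.55
ee_pos: [581.2, -167.9, 200.5]
orientation: [0.013, 1.571, -0.013]
ft_force: [-0.0, -0.4, -1.9]
width: 5.7
```

```bash
python3 - <<'E'
from h import *
rel([581,-167.8,200],89.2)
w=cloud(grab('scene','s5'))
for z in ((90,190),(115,135),(135,155),(155,175)): rect(w,(500,660),(-220,-110),z)
w=cloud(np.load('pics/s4.npz')); print('before')
for z in ((90,190),(115,135),(135,155),(155,175)): rect(w,(500,660),(-220,-110),z)
img=np.load('pics/s5.npz')['img']; cv2.imwrite('pics/c5.png',cv2.resize(img[150:310,90:290],None,fx=3.5,fy=3.5,interpolation=2)[:,:,::-1])
E
```

```text
t 6.55 tcp [ 581.2 -167.9  200.5] q6 -1.855 F [-0.  -0.4 -1.9] M [ 0.09 -0.22 -0.02] w 5.7
[[-3.000e-04  1.660e-02  9.999e-01]
 [ 1.000e-04  9.999e-01 -1.660e-02]
 [-1.000e+00  1.000e-04 -3.000e-04]]
shift cm [ 0.047  0.006 -0.017] dr [-0.0026 -0.0003 -0.0001]
310 mean [ 601.9 -172.1  147.4] rect c [ 582.6 -171. ] size [81.4  6.3] ang 0.8 pca -178.4
83 mean [ 594.4 -172.2  125.2] rect c [ 583.4 -170.3] size [ 6.2 79.8] ang 89.7 pca -178.8
80 mean [ 601.3 -172.2  144.9] rect c [ 589.1 -171.2] size [68.4  5.8] ang 0.8 pca -178.4
70 mean [ 606.2 -172.1  164.6] rect c [ 595.1 -173. ] size [54.3  5.7] ang 5.2 pca -177.5
before
310 mean [ 604.7 -172.3  152.3] rect c [ 580.9 -168.8] size [80.5 15.2] ang 1.0 pca -174.9
53 mean [ 610.  -171.5  125. ] rect c [ 600.5 -172.6] size [41.8  5.7] ang 7.6 pca -176.0
72 mean [ 604.7 -172.7  146. ] rect c [ 591.6 -173.9] size [59.4  5.3] ang 7.4 pca -172.9
97 mean [ 602.7 -173.   165.5] rect c [ 595.2 -174. ] size [53.1  5.7] ang 9.7 pca -172.3
```

View pics/c5.png

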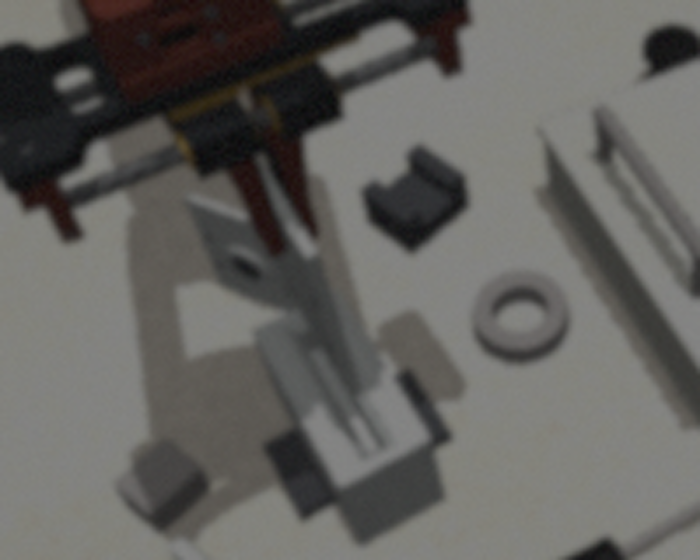

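The pose after the turn is the same within about 1 mm, with the ring side now toward the box. I'll lower it in stages.

Request:
apply_moves(
  increments=[
    {"gripper": 0,"delta_pos": [1.5,0,0],"dr": [0,0,0]},
    {"gripper": 0,"delta_pos": [1.5,0,0],"dr": [0,0,0]},
    {"gripper": 0,"delta_pos": [0.8,0,0],"dr": [0,0,0]},
    {"gripper": 0,"delta_pos": [0.4,0,0],"dr": [0,0,0]},
    {"gripper": 0,"delta_pos": [0.2,0,0],"dr": [0,0,0]},
  ],
)

```text
t: 7.02
ee_pos: [581.0, -167.8, 156.1]
orientation: [0.012, 1.572, -0.011]
ft_force: [-0.3, -0.1, -1.2]
width: 5.9
```

Request:
apply_moves(
  increments=[
    {"gripper": 0,"delta_pos": [0.2,0,0],"dr": [0,0,0]},
    {"gripper": 0,"delta_pos": [0.2,0,0],"dr": [0,0,0]},
    {"gripper": 0,"delta_pos": [0.2,0,0],"dr": [0,0,0]},
    {"gripper": 0,"delta_pos": [0.2,0,0],"dr": [0,0,0]},
    {"gripper": 0,"delta_pos": [0.2,0,0],"dr": [0,0,0]},
  ],
)

```text
t: 7.43
ee_pos: [581.4, -167.9, 146.8]
orientation: [0.011, 1.57, -0.011]
ft_force: [0.2, -0.3, -2.0]
width: 5.6
```

Request:
apply_moves(
  increments=[
    {"gripper": 0,"delta_pos": [0.3,0,0],"dr": [0,0,0]},
    {"gripper": 0,"delta_pos": [0.3,0,0],"dr": [0,0,0]},
    {"gripper": 0,"delta_pos": [0.3,0,0],"dr": [0,0,0]},
    {"gripper": 0,"delta_pos": [0.3,0,0],"dr": [0,0,0]},
    {"gripper": 0,"delta_pos": [0.1,0,0],"dr": [0,0,0]},
  ],
)

```text
t: 7.85
ee_pos: [581.0, -167.8, 133.0]
orientation: [0.011, 1.572, -0.011]
ft_force: [0.1, 0.2, -2.2]
width: 5.7
```

Request:
apply_moves(
  increments=[
    {"gripper": 0,"delta_pos": [0.05,0,0],"dr": [0,0,0]},
    {"gripper": 0,"delta_pos": [0.05,0,0],"dr": [0,0,0]},
    {"gripper": 0,"delta_pos": [0.05,0,0],"dr": [0,0,0]},
    {"gripper": 0,"delta_pos": [0,0,0],"dr": [0,0,0]},
    {"gripper": 0,"delta_pos": [0,0,0],"dr": [0,0,0]},
  ],
)

```text
t: 8.27
ee_pos: [581.3, -167.9, 132.3]
orientation: [0.011, 1.571, -0.011]
ft_force: [-0.1, 0.5, -1.6]
width: 5.9
```

Request:
apply_moves(
  increments=[
    {"gripper": 0,"delta_pos": [0.05,0,0],"dr": [0,0,0]},
    {"gripper": 0,"delta_pos": [0.05,0,0],"dr": [0,0,0]},
    {"gripper": 0,"delta_pos": [0,0,0],"dr": [0,0,0]},
    {"gripper": 0,"delta_pos": [0,0,0],"dr": [0,0,0]},
    {"gripper": 0,"delta_pos": [0,0,0],"dr": [0,0,0]},
  ],
)

```text
t: 8.68
ee_pos: [581.2, -167.9, 131.2]
orientation: [0.011, 1.571, -0.011]
ft_force: [0.1, -0.7, -1.6]
width: 6.0
```

Request:
apply_moves(
  increments=[
    {"gripper": 0,"delta_pos": [0.05,0,0],"dr": [0,0,0]},
    {"gripper": 0,"delta_pos": [0.05,0,0],"dr": [0,0,0]},
    {"gripper": 0,"delta_pos": [0,0,0],"dr": [0,0,0]},
    {"gripper": 0,"delta_pos": [0,0,0],"dr": [0,0,0]},
    {"gripper": 0,"delta_pos": [0,0,0],"dr": [0,0,0]},
  ],
)

```text
t: 9.1
ee_pos: [581.3, -167.9, 131.1]
orientation: [0.011, 1.57, -0.011]
ft_force: [-2.5, -0.0, 6.3]
width: 6.1
```

It touched the floor at the same TCP height as at the grasp (131.1), so it is home. Release and retreat.

Request:
apply_moves(
  increments=[
    {"gripper": 15,"delta_pos": [0,0,0],"dr": [0,0,0]},
    {"gripper": 30,"delta_pos": [0,0,0],"dr": [0,0,0]},
    {"gripper": 40,"delta_pos": [0,0,0],"dr": [0,0,0]},
    {"gripper": 50,"delta_pos": [0,0,0],"dr": [0,0,0]},
    {"gripper": 50,"delta_pos": [0,0,0],"dr": [0,0,0]},
  ],
)

```text
t: 9.52
ee_pos: [581.2, -167.9, 130.1]
orientation: [0.011, 1.571, -0.011]
ft_force: [0.3, -0.4, 0.0]
width: 36.0
```

Request:
apply_moves(
  increments=[
    {"gripper": 50,"delta_pos": [-0.5,0,0],"dr": [0,0,0]},
    {"gripper": 50,"delta_pos": [-1.5,0,0],"dr": [0,0,0]},
    {"gripper": 50,"delta_pos": [-2.5,0,0],"dr": [0,0,0]},
    {"gripper": 50,"delta_pos": [-3,0,0],"dr": [0,0,0]},
    {"gripper": 50,"delta_pos": [-2.5,0,0],"dr": [0,0,0]},
  ],
)

```text
t: 9.93
ee_pos: [581.3, -167.9, 232.0]
orientation: [0.011, 1.57, -0.011]
ft_force: [0.3, 0.1, 0.2]
width: 44.2
```

```bash
python3 - <<'E'
from h import *
rel([585,22.8,200],84.7)
d=grab('scene','s6');w=cloud(d)
rect(w,(500,660),(-220,-110),(142,156)); rect(w,(500,660),(-220,-110),(146,156))
rect(w,(500,680),(-20,60),(98,112))
cv2.imwrite('pics/c6.png',cv2.resize(d['img'][150:310,90:290],None,fx=3.5,fy=3.5,interpolation=2)[:,:,::-1])
E
```

```text
t 9.93 tcp [ 581.3 -167.9  232. ] q6 -1.857 F [0.3 0.1 0.2] M [ 0.06 -0.19 -0.02] w 44.2
[[ 3.000e-04  1.420e-02  9.999e-01]
 [-1.000e-04  9.999e-01 -1.420e-02]
 [-1.000e+00 -1.000e-04  3.000e-04]]
shift cm [ 3.195 19.073  0.095] dr [0.0783 0.0003 0.0001]
176 mean [ 585.4 -170.3  147.5] rect c [ 582.2 -170. ] size [ 6.1 80.8] ang 89.2 pca 179.2
153 mean [ 584.4 -170.1  148. ] rect c [ 582.2 -170. ] size [ 6.1 80.8] ang 89.2 pca 179.1
287 mean [589.5  19.9 104.5] rect c [585.2  21.4] size [ 10.3 121.7] ang 84.3 pca 174.7
```

View pics/c6.png

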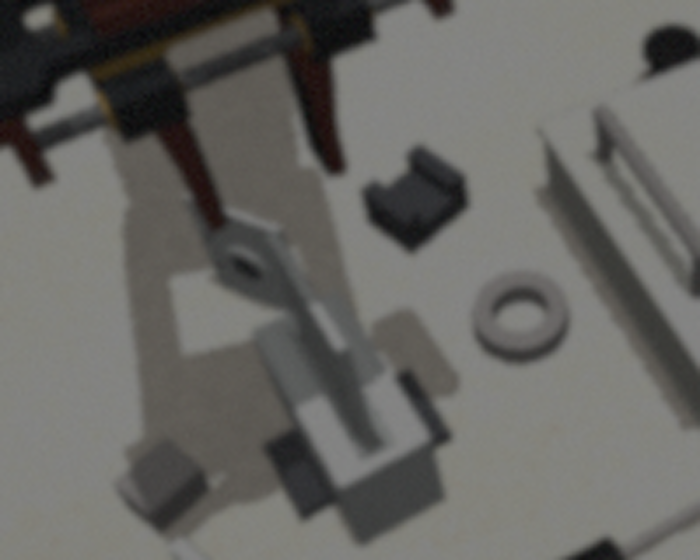

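The plate stands in the slot with its top edge at the same height and place as before, and the ring is no longer on the left face. The fingers are clear of it. Next is the handle, at about (584.6, 22.8, 103) with bias removed.

Request:
apply_moves(
  increments=[
    {"gripper": 50,"delta_pos": [0,3.8,0],"dr": [0,0,0]},
    {"gripper": 50,"delta_pos": [0,3.8,0],"dr": [0,0,0]},
    {"gripper": 50,"delta_pos": [0,3.8,0],"dr": [0,0,0]},
    {"gripper": 50,"delta_pos": [0,3.8,0],"dr": [0,0,0]},
    {"gripper": 50,"delta_pos": [0,3.87,0],"dr": [0,0,0]},
  ],
)

```text
t: 10.4
ee_pos: [583.8, 24.3, 230.5]
orientation: [0.012, 1.57, -0.012]
ft_force: [0.1, -0.6, 0.1]
width: 44.0
```

Request:
apply_moves(
  increments=[
    {"gripper": 50,"delta_pos": [0,0,0.05],"dr": [0.078,0,0]},
    {"gripper": 50,"delta_pos": [2,0,0],"dr": [0,0,0]},
    {"gripper": 50,"delta_pos": [3,0,0],"dr": [0,0,0]},
    {"gripper": 50,"delta_pos": [2,0,0],"dr": [0,0,0]},
    {"gripper": 50,"delta_pos": [0,0,0],"dr": [0,0,0]},
  ],
)

```text
t: 10.82
ee_pos: [581.7, 23.0, 156.4]
orientation: [0.072, 1.576, -0.073]
ft_force: [-1.0, -0.1, 0.7]
width: 44.2
```

```bash
python3 - <<'E'
from h import *
rel([584.6,22.8,95],84.7)
w=cloud(grab('scene','s7'));rect(w,(500,660),(-220,-110),(142,156))
rect(w,(500,680),(-20,60),(98,112))
E
```

```text
t 10.82 tcp [581.7  23.  156.4] q6 -1.46 F [-1.  -0.1  0.7] M [ 0.09 -0.12 -0.01] w 44.2
[[-6.800e-03  9.170e-02  9.958e-01]
 [-1.000e-04  9.958e-01 -9.170e-02]
 [-1.000e+00 -8.000e-04 -6.800e-03]]
shift cm [6.141 0.014 0.333] dr [ 0.0007 -0.0068  0.0008]
173 mean [ 585.2 -170.3  147.7] rect c [ 581.9 -170. ] size [ 6.2 81.5] ang 89.3 pca 179.2
238 mean [601.2  19.  104.5] rect c [592.8  20.6] size [ 10.3 105.2] ang 84.8 pca 174.3
```

Request:
apply_moves(
  increments=[
    {"gripper": 50,"delta_pos": [2,0,0.1],"dr": [0,0,0]},
    {"gripper": 50,"delta_pos": [2,0,0],"dr": [0,0,0]},
    {"gripper": 50,"delta_pos": [1.5,0,0],"dr": [0,0,0]},
    {"gripper": 50,"delta_pos": [0.7,0,0],"dr": [0,0,0]},
    {"gripper": 50,"delta_pos": [0.1,0,0],"dr": [0,0,0]},
  ],
)

```text
t: 11.28
ee_pos: [585.6, 22.6, 97.2]
orientation: [0.073, 1.57, -0.073]
ft_force: [0.3, -0.5, 0.8]
width: 44.1
```

Request:
apply_moves(
  increments=[
    {"gripper": 35,"delta_pos": [0,0,0],"dr": [0,0,0]},
    {"gripper": 25,"delta_pos": [0,0,0],"dr": [0,0,0]},
    {"gripper": 20,"delta_pos": [0,0,0],"dr": [0,0,0]},
    {"gripper": 18,"delta_pos": [0,0,0],"dr": [0,0,0]},
    {"gripper": 18,"delta_pos": [0,0,0],"dr": [0,0,0]},
  ],
)

```text
t: 11.7
ee_pos: [585.9, 22.7, 97.9]
orientation: [0.072, 1.568, -0.072]
ft_force: [0.4, -0.4, -0.7]
width: 16.8
```

Request:
apply_moves(
  increments=[
    {"gripper": 18,"delta_pos": [0.3,0,0],"dr": [0,0,0]},
    {"gripper": 0,"delta_pos": [0,0,0],"dr": [0,0,0]},
    {"gripper": 0,"delta_pos": [0,0,0],"dr": [0,0,0]},
    {"gripper": 0,"delta_pos": [0,0,0],"dr": [0,0,0]},
    {"gripper": 0,"delta_pos": [0,0,0],"dr": [0,0,0]},
  ],
)

```text
t: 12.12
ee_pos: [585.4, 23.8, 93.9]
orientation: [0.074, 1.57, -0.072]
ft_force: [-0.2, 5.8, -0.9]
width: 9.2
```

```bash
python3 - <<'E'
from h import *
o,M=st()
P=lambda t: np.array([-140*np.cos(t)+43*np.sin(t),140*np.sin(t)+43*np.cos(t)])
ts=np.radians(np.linspace(0,45,21)); p=np.array([P(t) for t in ts])
for t,d in zip(np.degrees(ts[1:]),np.diff(p,axis=0)/10): print(round(t,1),'x(tool) %.2f y %.2f'%(-d[1],d[0]))
E
```

```text
t 12.12 tcp [585.4  23.8  93.9] q6 -1.46 F [-0.2  5.8 -0.9] M [ 1.07 -0.19 -0.03] w 9.2
[[-2.000e-04  9.250e-02  9.957e-01]
 [ 1.500e-03  9.957e-01 -9.250e-02]
 [-1.000e+00  1.500e-03 -3.000e-04]]
2.2 x(tool) -0.55 y 0.18
4.5 x(tool) -0.54 y 0.20
6.8 x(tool) -0.53 y 0.22
9.0 x(tool) -0.52 y 0.24
11.2 x(tool) -0.51 y 0.26
13.5 x(tool) -0.50 y 0.28
15.8 x(tool) -0.49 y 0.30
18.0 x(tool) -0.48 y 0.32
20.2 x(tool) -0.46 y 0.34
22.5 x(tool) -0.45 y 0.36
24.8 x(tool) -0.44 y 0.38
27.0 x(tool) -0.42 y 0.39
29.2 x(tool) -0.41 y 0.41
31.5 x(tool) -0.39 y 0.42
33.8 x(tool) -0.37 y 0.44
36.0 x(tool) -0.35 y 0.45
38.2 x(tool) -0.34 y 0.47
40.5 x(tool) -0.32 y 0.48
42.8 x(tool) -0.30 y 0.49
45.0 x(tool) -0.28 y 0.50
```

Request:
apply_moves(
  increments=[
    {"gripper": 0,"delta_pos": [-0.55,0.28,0],"dr": [0,0,0]},
    {"gripper": 0,"delta_pos": [-0.54,0.2,0],"dr": [0,0,0]},
    {"gripper": 0,"delta_pos": [-0.53,0.22,0],"dr": [0,0,0]},
    {"gripper": 0,"delta_pos": [-0.52,0.24,0],"dr": [0,0,0]},
    {"gripper": 0,"delta_pos": [-0.51,0.26,0],"dr": [0,0,0]},
  ],
)

```text
t: 12.53
ee_pos: [586.4, 34.9, 121.2]
orientation: [0.072, 1.57, -0.072]
ft_force: [2.0, 0.1, -4.4]
width: 9.5
```

Request:
apply_moves(
  increments=[
    {"gripper": 0,"delta_pos": [-0.5,0.28,0],"dr": [0,0,0]},
    {"gripper": 0,"delta_pos": [-0.49,0.3,0],"dr": [0,0,0]},
    {"gripper": 0,"delta_pos": [-0.48,0.32,0],"dr": [0,0,0]},
    {"gripper": 0,"delta_pos": [-0.46,0.34,0],"dr": [0,0,0]},
    {"gripper": 0,"delta_pos": [-0.45,0.36,0],"dr": [0,0,0]},
  ],
)

```text
t: 12.95
ee_pos: [588.0, 50.3, 145.2]
orientation: [0.072, 1.57, -0.073]
ft_force: [0.7, -4.6, -0.9]
width: 9.5
```

```bash
python3 - <<'E'
from h import *
st(); d=grab('scene','s8');w=cloud(d)
cv2.imwrite('pics/c8.png',cv2.resize(d['img'][110:310,110:380],None,fx=2.9,fy=2.9,interpolation=2)[:,:,::-1])
E
```

```text
t 12.95 tcp [588.   50.3 145.2] q6 -1.412 F [ 0.7 -4.6 -0.9] M [-0.9  -0.19 -0.06] w 9.5
[[-1.000e-04  9.190e-02  9.958e-01]
 [-9.000e-04  9.958e-01 -9.190e-02]
 [-1.000e+00 -9.000e-04 -1.000e-04]]
```

View pics/c8.png

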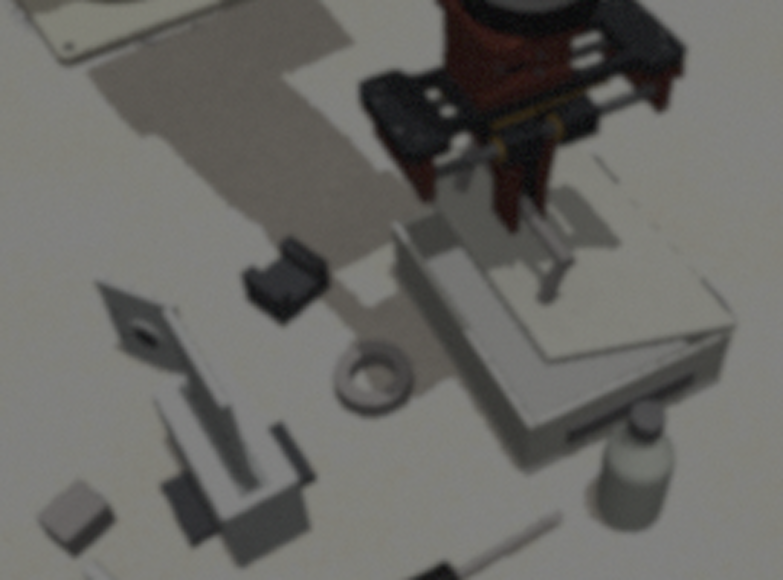

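The lid is rising, with the bar pinched at crop (545,230). The plate stands in the block, and the bystanders are in place. Second half of the arc next.

Request:
apply_moves(
  increments=[
    {"gripper": 0,"delta_pos": [-0.44,0.35,0],"dr": [0,0,0]},
    {"gripper": 0,"delta_pos": [-0.42,0.37,0],"dr": [0,0,0]},
    {"gripper": 0,"delta_pos": [-0.41,0.4,0],"dr": [0,0,0]},
    {"gripper": 0,"delta_pos": [-0.39,0.42,0],"dr": [0,0,0]},
    {"gripper": 0,"delta_pos": [-0.37,0.44,0],"dr": [0,0,0]},
  ],
)

```text
t: 13.42
ee_pos: [589.8, 69.5, 165.6]
orientation: [0.071, 1.57, -0.074]
ft_force: [-2.3, -8.0, 3.7]
width: 9.3
```

Request:
apply_moves(
  increments=[
    {"gripper": 0,"delta_pos": [-0.35,0.45,0],"dr": [0,0,0]},
    {"gripper": 0,"delta_pos": [-0.34,0.47,0],"dr": [0,0,0]},
    {"gripper": 0,"delta_pos": [-0.32,0.48,0],"dr": [0,0,0]},
    {"gripper": 0,"delta_pos": [-0.3,0.49,0],"dr": [0,0,0]},
    {"gripper": 0,"delta_pos": [-0.28,0.5,0],"dr": [0,0,0]},
  ],
)

```text
t: 13.83
ee_pos: [592.4, 93.1, 182.2]
orientation: [0.071, 1.569, -0.074]
ft_force: [-2.4, -7.9, 6.3]
width: 8.8
```

Request:
apply_moves(
  increments=[
    {"gripper": 0,"delta_pos": [0,0,0],"dr": [0,0,0]},
    {"gripper": 0,"delta_pos": [0,0,0],"dr": [0,0,0]},
    {"gripper": 0,"delta_pos": [0,0,0],"dr": [0,0,0]},
    {"gripper": 0,"delta_pos": [0,0,0],"dr": [0,0,0]},
    {"gripper": 0,"delta_pos": [0,0,0],"dr": [0,0,0]},
  ],
)

```text
t: 14.25
ee_pos: [592.4, 93.3, 182.2]
orientation: [0.071, 1.568, -0.073]
ft_force: [-1.9, -7.0, 9.4]
width: 8.9
```

```bash
python3 - <<'E'
from h import *
st(); d=grab('scene','s9');w=cloud(d);t=grab('top','t9')
# lid plane fit in box frame
ya=np.radians(84.7); ex=np.array([np.cos(ya),np.sin(ya),0]); ey=np.array([-np.sin(ya),np.cos(ya),0])
bar=np.array([584.6,23.5,0]); hinge=bar+140*ex
for W in (w,cloud(t)):
    c=W.reshape(-1,3); c=c[~np.isnan(c[:,0])]-hinge; X=c@ex;Y=c@ey;Z=c[:,2]-60
    for it in range(1):
        m=(X>-120)&(X<-5)&(abs(Y)<98)&(Z>5)&(Z<140)
        A=np.c_[X,Y,Z][m]; best=None;rng=np.random.default_rng(0)
        for _ in range(400):
            a=A[rng.choice(len(A),3,False)]; n=np.cross(a[1]-a[0],a[2]-a[0]); k=np.linalg.norm(n)
            if k<1: continue
            n/=k; inl=abs((A-a[0])@n)<2.5
            if best is None or inl.sum()>best.sum(): best=inl
        B=A[best]; n=np.linalg.svd(B-B.mean(0))[2][2]; n*=np.sign(n[2])
        print('n',n.round(3),'angle',np.degrees(np.arctan2(n[0],n[2])).round(1),'inl',best.sum(),len(A),'dist',(B.mean(0)@n).round(1))
rect(w,(500,660),(-220,-110),(142,156)); rect(cloud(t),(500,660),(-220,-110),(144,156))
cv2.imwrite('pics/c9.png',cv2.resize(d['img'][110:310,110:380],None,fx=2.9,fy=2.9,interpolation=2)[:,:,::-1])
E
```

```text
t 14.25 tcp [592.4  93.3 182.2] q6 -1.341 F [-1.9 -7.   9.4] M [-1.23  0.34  0.04] w 8.9
[[ 0.0011  0.0919  0.9958]
 [-0.0013  0.9958 -0.0919]
 [-1.     -0.0012  0.0012]]
n [0.693 0.002 0.721] angle 43.9 inl 1685 2349 dist 5.7
n [0.998 0.02  0.063] angle 86.4 inl 3 3 dist -108.8
171 mean [ 585.3 -170.3  147.7] rect c [ 582.1 -170. ] size [ 6.2 81.5] ang 89.0 pca 179.1
190 mean [ 581.  -166.9  150.7] rect c [ 581.3 -167.4] size [ 7.  79.1] ang 89.8 pca 179.2
```

View pics/c9.png

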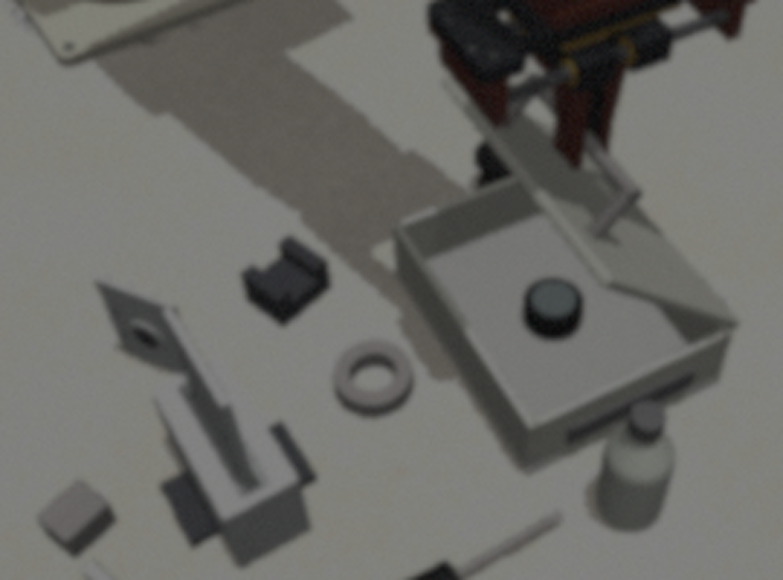

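The lid is up with the bar in the jaws. The plane fit gives 43.9°, and kinematics say about 45°. One top crop to confirm the ring.

```bash
python3 - <<'E'
from h import *
i=np.load('pics/t9.npz')['img']; cv2.imwrite('pics/c10.png',cv2.convertScaleAbs(cv2.resize(i[160:270,280:430],None,fx=5,fy=5,interpolation=2)[:,:,::-1],alpha=1.5)); st()
E
```

```text
t 14.35 tcp [592.4  93.3 182.2] q6 -1.341 F [-2.9 -7.2  8.7] M [-1.24  0.3  -0.01] w 9.0
[[ 0.0011  0.0919  0.9958]
 [-0.0013  0.9958 -0.0919]
 [-1.     -0.0012  0.0012]]
```

View pics/c10.png

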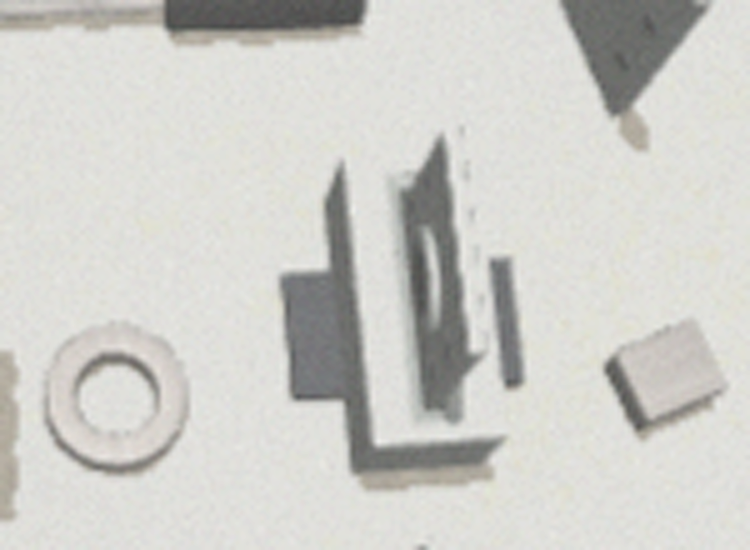

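The ring is now visible at crop (430,275), on the face toward the light box. The lid is still, so I'm handing in.

```bash
python3 -c "
from workcell import ctrl
print(ctrl.close_job())"
```

```text
the job is handed in; nothing more can be done
None
```

The job is handed in at about 14.4 s of the 64 s. The plate is back in the slot with its ring facing the light box, and the gripper is holding the lid at about 45°. No verdict was reported.

- **Plate:** I lifted it clear of the slot, turned it 180° and lowered it until it touched the slot floor. The TCP height there was 131.1 mm, the same as when I gripped it. After release its top edge was at the starting height and within about 1 mm of its starting position. The top view shows the ring on the light-box side.
- **Lid:** I raised it along its arc by the bow handle and left it gripped. The scene camera's plane fit gives 43.9°, against about 45° commanded, both within the 40–50° allowed. It was steady between the last readings, with about 11–12 N at the wrist and the fingers 9 mm apart on the 10 mm bar.
- **Top camera:** I could not check the lid angle with it, because it had too few readings on the raised lid. The two cameras also disagree by about 3 mm in y, and I took that out using the plate's gripped position.
- **Bystanders:** none looked moved in the last pictures, though I did not measure them again.

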